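# Clamp the board magazine, release its two catches and hold the gate wide

### The job

Make the circuit-board magazine ready for unloading: throw the handle of the dock's toggle clamp right over, away from the magazine and down until it goes over centre and stays, so that its pad holds the magazine in the dock against the pull of the gate. Then squeeze the catch on the magazine's roof fully, so that its bolt stays drawn back from the gate's tongue, then squeeze the catch on top of the gate itself and, keeping it squeezed, swing the gate out past the detent of its hinge until it is wide open, as good as square to the magazine's front. The gate is sprung and comes back if left, so finish while holding it there by its squeezed catch, with the magazine still clamped in its dock and the other things on the desk left where they were.

Things in the scene. Friction and masses are not known exactly. Their poses are not given: they have to be found in the camera images.
- dock: Dock: fixed aluminium plate on the desk, 130 mm deep (x), 200 mm wide (y), black guide strips 13 mm high at left, back and right rear, open at the front; a plate arm to its right carries the toggle clamp. Origin on the desk under the centre of the magazine's seat; x to the back (away from the gate), y to the magazine's left, z up.
- dock_seat (a point): Centre of the dock's seat, 12 mm above the desk; the magazine's origin rests here (about 1 mm of play).
- clamp_pivot (a point): Point on the pivot axis of the clamp's handle: 170 mm to the right (-y) of the dock's origin, 43 mm above the desk; the axis is parallel to the dock's x.
- clamp_handle (a joint): Angle of the clamp's handle (rad): 0 upright, growing as it is thrown to the dock's right (-y) and down; starts between 0 and 0.3, stays by friction where left. The arm lays its pad on the magazine's flange at about 1.1 and its spring resists (about 5 N at the grip) until dead centre at 1.40; past that it holds itself against the stop at 1.50, all but level.
- clamp_grip (a point): On the axis of the handle's round black grip (16 mm diameter, 49 to 111 mm from the pivot), 80 mm from the pivot, moving with it: 123 mm above the desk when upright; 49 mm above the desk and 250 mm to the right of the dock's origin when thrown over. Push it round with closed fingertips from its inner side; pinched tight it does not turn in the fingers.
- clamp_pad: Rubber pad, 14 mm diameter, at the end of the clamp arm; clamped, it presses with about 12 N on the magazine's flange, 108 mm to the right of the dock's origin.
- magazine: Board magazine, loose in its dock, 0.6 kg: black walls, open aluminium roof frame, circuit boards in its slots; 110 mm deep (x), 170 mm wide (y), roof 116 mm above its underside, clamping flange at the right of its base. Origin: centre of its underside; x to the back, y to its left, z up, as the dock's. The gate closes its front (-x) and carries one catch, the roof the other.
- roof_catch_grip (a point): Roof catch: two upright black tabs side by side in y, each 20 mm wide (x), 8 mm thick (y), tops 162 mm above the magazine's underside. The left one is fixed (outer face 9.5 mm to +y of this point), the right one slides to +y; outer faces 32 mm apart, 19 mm when squeezed. Point: midway between them when squeezed, level with their tops. Fingers may reach 28 mm below it.
- roof_catch (a joint): Travel of the roof catch's right tab with its bolt (m): 0 bolt out, blocking the gate's tongue; 0.013 fully squeezed, bolt clear (from about 0.010). Friction 3 N; it stays where it is left.
- gate_hinge (a point): Point on the gate's vertical hinge axis, 65 mm in front of and 79 mm to the left of the magazine's origin, 106 mm above the magazine's underside.
- gate (a joint): Gate angle (rad): 0 shut, running from the hinge to the right along -y; grows as the free end swings out to the front (clockwise from above); stop at 1.5, where it points forward. Closing spring 0.14 Nm shut to 0.35 Nm wide. The hinge detent's lobes at 0.56 and 0.94 need 0.7 Nm (5.5 N at the catch); left alone it rests at 0, 0.75 or 1.12. Wide open is beyond 1.28.
- gate_catch_grip (a point): Gate catch: two black tabs on top of the gate, side by side along it, each 20 mm across the gate, 8 mm thick, tops 152 mm above the magazine's underside. The one nearer the hinge is fixed (outer face 10 mm hingewards of this point), the outer one slides to it; outer faces 32 mm apart, 20 mm squeezed. Point: midway when squeezed, level with the tops, 128 mm from the hinge; reach 28 mm below it.
- gate_catch (a joint): Travel of the gate catch's outer tab with its bolt (m): 0 bolt in its keeper on the magazine's right wall, gate locked; 0.012 fully squeezed, bolt clear (from about 0.008). A spring of 3.5 to 8 N returns it when let go.
- spool: Bystander, not part of the job: small spool of solder wire, 62x84x42 mm, standing on its flange. Origin at the centre of its underside.
- driver: Bystander, not part of the job: screwdriver with a yellow grip, 155 mm, lying. Origin at the centre of its underside.
- meter: Bystander, not part of the job: multimeter, 120x62x42 mm, lying. Origin at the centre of its underside.
- carton: Bystander, not part of the job: white carton, 100x60x42 mm. Origin at the centre of its underside.
- phone: Bystander, not part of the job: phone in a black bumper, 160x83x11 mm, lying. Origin at the centre of its underside.

How it is judged:
By the outcome, as a careful person would: the job done as asked, in the order asked, and still so for the second after the job is handed in, while the arm keeps its last pose, push and grip.
It also fails if it takes over 67 s, if anything falls off the work surface, if the arm or the gripper's body presses on something with over 40 N, if the wrist force passes 120 N, or if a joint passes its speed limit or range.

### The arm

A 6-joint arm with a two-finger parallel gripper is mounted at the origin on a cart in front of the work surface, level with it; the furniture and walls round the work are solid. World frame = base frame: x ahead of the robot, y to its left, z up, the work surface at z = 0. Lengths are in m, angles in rad, forces in N, time in s.
With the tool pointing down it reaches from about 0.275 to 0.825 m from the base axis. Payload 5.2 kg.
Tool frame: the origin (TCP) lies between the finger pads; the fingertips stand robot.tip_reach ahead of it and the grasp point (between the pads) lies 6 mm ahead of it (robot.tip_reach is the distance from the TCP to the fingertips, in m); z points along the fingers, y is the line along which they close (so a half turn about z gives the same grasp; the last joint's range is limited). The gripper opens to 93 mm and grips with 3 to 60 N. Pads are 15 mm wide; open, the fingers measure 128 mm over their backs; the gripper's body (75 mm by 188 mm) begins 65 mm behind the grasp point.
Start: joints at [1.127, 0.259, 1.535, -0, 1.348, -0.203], TCP at [0.131, 0.534, 0.244] pointing down, gripper open.
Joint ranges: [-3.14, 3.14], [-0.91, 2.08], [0.19, 2.58], [-1.22, 4.36], [0.22, 2.71], [-3.12, 3.12]. Speed limits (rad/s): [2.57, 2.57, 3.14, 3.14, 3.14, 3.14].

### API

Orientations are given as a 3x3 rotation matrix whose columns are the frame's x, y, z axes.
In Python, from workcell import sense, eyes, close_job, nets, robot gives the robot as it stands.
- The arm moves only by the shell command python3 -m handwheel 'ROWS' [FORCE]. ROWS is text: rows parted by semicolons, each of 7 numbers parted by spaces: the opening, from 0 (shut) to 1 (fully open), then the shift along the tool's x, y, z in mm, then the turn, a rotation vector about the tool's x, y, z in rad. In form: hand x y z wx wy wz; .... A call has 1 to 10 rows; each row shifts and turns the commanded pose from where the row before left it, along the tool's axes as they then stand; what a row does not reach is not made up. A row lasts 1/12 s, in which the tool goes at most 41.7 mm and 7.16 degrees, less where a joint would pass 70% of its speed; a pose out of reach is approached as far as the arm can. A call with a gripper value outside its range is refused whole. The fingers move at their own pace and stop on an object; FORCE is the grip in N (left out, the last holds). Time passes only in rows, so rows that do not move let the fingers close. It gives the time, the measured TCP pose, the force, the opening and the grip force at its end, in the units of the state.
- sense(): the state, without advancing time (a new reading comes with each control period).
- eyes.capture(name): name is "scene" or "top" or "wrist"; returns (picture, depth): 400x640x3 uint8, red, green, blue; 400x640 float32, m along the optical axis (not along the pixel's ray), 0 where there is no reading.
- eyes.camera_params(name): a dict with "fovy" (degrees; the focal length in pixels is half the picture's height over the tangent of half this angle, whatever the lens; pixels are square), "cx", "cy" (the principal point, pixels), "R" (3x3) and "t" (3): a world point X has camera coordinates R X + t. Camera axes: x right, y down, z forward; pixel columns grow to the right and rows downward; lengths in m; the calibration is good to about 2 mm. A picture is of the moment at which its call begins: read the wrist's pose just before it. camera_params takes no time and is no camera call; for the wrist camera it gives the pose at the moment of the call.
- close_job(): hands the job in; it is judged then, once.
Trained networks look in the newest picture that a camera, given by its name, has taken for a name from the list of things; names that differ only in an ending like _2 or _b are one class to them, and where a whole thing is asked for, a point or a joint stands for the part that bears it (a point fixed in the world has none). Each returns a list of dicts, best first, with "conf" (0 to 1); they miss things now and then, are a little off and sometimes report something else, mostly with a low value. They report only what shows in the picture. A call takes as long as a camera call.
- nets.regions_of(camera, target): "pixels" (400x640 bool, what is visible of it) and "centre" ([column, row] in pixels, amid what is visible of it).
The state is a dict: "time_s": time; "joint_pos": joint angles; "joint_vel": joint speeds; "effort": joint torques, N m; "ee_pos": TCP position; "orientation": TCP orientation; "force": force on the tool from outside, world axes, zero at the start; "ft_torque": the same for the moment, N m; "opening": finger opening in m; "grasp_force": force on a finger pad.
Only numpy, scipy, OpenCV 4.12 (cv2) and the standard library are available. Lean on these libraries where they do the work, as an engineer would, in place of code of your own. Each camera call takes 0.05 s, during which the arm holds its last target. There are 200 camera calls.

## Working session

There is one attempt and no reset: what is moved stays moved. The work goes in short steps, Python scripts to look and compute and a shell command to move; the robot and the scene stay as the last step left them, time stands still between calls to the robot, and variables do not carry over. Pictures are saved under pics/ and viewed, at most 10 in all, crops included, and the job is handed in when it is done.

```bash
mkdir -p pics; ls; python3 - <<'E'
from workcell import sense, eyes, nets, robot
import cv2,numpy as np
s=sense();print(s['time_s'],s['ee_pos'],s['orientation'],s['opening'],robot.tip_reach)
ims=[]
for n in('scene','top'):
    p,d=eyes.capture(n);ims.append(p);np.savez(f'{n}.npz',p=p,d=d)
    c=eyes.camera_params(n);print(n,{k:np.round(v,3).tolist() for k,v in c.items()})
    for t in('dock','magazine','clamp_grip','roof_catch_grip','gate_catch_grip','clamp_pad'):
        r=nets.regions_of(n,t)
        print(t,[(round(float(x['conf']),2),np.round(x['centre']).tolist(),int(x['pixels'].sum())) for x in r[:2]])
cv2.imwrite('pics/a.png',ims[0][...,::-1]);cv2.imwrite('pics/b.png',ims[1][...,::-1])
E
```

```text
pics
0.0 [0.13091109 0.53367904 0.24279987] [[-9.71156807e-01  2.38440404e-01 -7.93591583e-04]
 [ 2.38441435e-01  9.71155440e-01 -1.67151473e-03]
 [ 3.72144134e-04 -1.81252803e-03 -9.99998288e-01]] 0.09267374606248845 0.025
scene {'fovy': 50.415, 'cx': 321.707, 'cy': 198.407, 'R': [[0.594, -0.804, -0.014], [-0.616, -0.443, -0.651], [0.518, 0.395, -0.759]], 't': [-0.292, 0.469, 0.845]}
dock [(0.71, [389.0, 248.0], 1587)]
magazine [(0.6, [342.0, 210.0], 4624)]
clamp_grip [(0.67, [387.0, 248.0], 1571), (0.46, [406.0, 231.0], 141)]
roof_catch_grip [(0.89, [344.0, 211.0], 4660), (0.67, [364.0, 341.0], 205)]
gate_catch_grip [(0.86, [328.0, 223.0], 1294)]
clamp_pad []
top {'fovy': 53.732, 'cx': 318.265, 'cy': 195.836, 'R': [[0.0, -1.0, 0.007], [-0.99, -0.001, -0.141], [0.141, -0.007, -0.99]], 't': [0.05, 0.581, 1.254]}
dock [(0.67, [372.0, 186.0], 728), (0.23, [326.0, 188.0], 2563)]
magazine [(0.58, [328.0, 184.0], 2533)]
clamp_grip [(0.61, [384.0, 182.0], 103), (0.52, [373.0, 183.0], 629)]
roof_catch_grip [(0.85, [325.0, 186.0], 2531), (0.39, [226.0, 179.0], 624)]
gate_catch_grip [(0.67, [321.0, 203.0], 534)]
clamp_pad []
```

View pics/a.png

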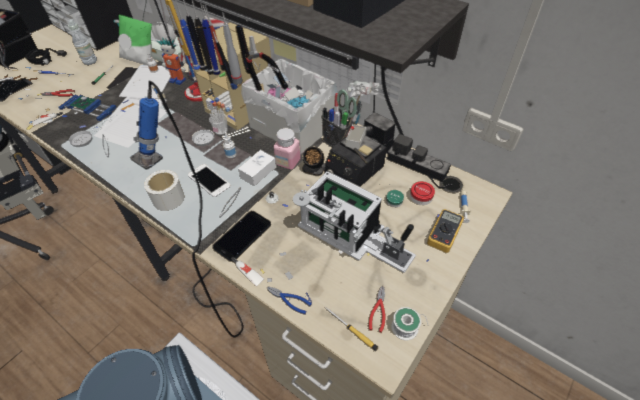

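View pics/b.png

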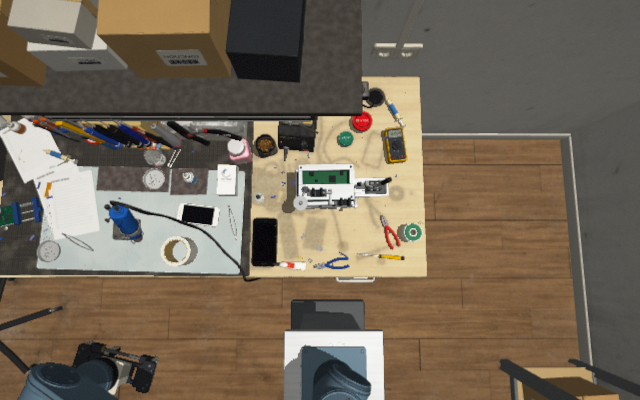

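The scene view shows the magazine at about (340,215), with the clamp's handle at (405,232) to its right and bystanders around it. In the top view the magazine is at (327,185) and the clamp at (375,187), so the dock is nearly aligned with the base.

```bash
cat > h.py <<'E'
import numpy as np,cv2
from workcell import sense,eyes,nets,robot
def cloud(d,c):
    f=200/np.tan(np.radians(c['fovy'])/2)
    v,u=np.mgrid[:400,:640]
    P=np.stack([(u-c['cx'])/f*d,(v-c['cy'])/f*d,d],-1)
    return (P-np.array(c['t']))@np.array(c['R'])
def proj(X,c):
    f=200/np.tan(np.radians(c['fovy'])/2)
    q=np.atleast_2d(X)@np.array(c['R']).T+c['t']
    return np.c_[f*q[:,0]/q[:,2]+c['cx'],f*q[:,1]/q[:,2]+c['cy']]
E
python3 - <<'E'
from h import *
for n in('scene','top'):
    z=np.load(n+'.npz');W=cloud(z['d'],eyes.camera_params(n))
    ok=(z['d']>0)&(abs(W[...,1])<.3)&(W[...,0]>.3)&(W[...,0]<.8)
    for lo,hi in((.005,.02),(.115,.14),(.145,.19)):
        m=ok&(W[...,2]>lo)&(W[...,2]<hi)&(abs(W[...,1]+.02)<.25)&(W[...,0]<.72);p=W[m]
        print(n,lo,m.sum(),np.percentile(p,[3,50,97],axis=0).round(3).tolist() if m.sum() else '')
z=np.load('top.npz');cv2.imwrite('pics/c.png',cv2.resize(z['p'][130:240,240:440,::-1],None,fx=4,fy=4,interpolation=cv2.INTER_CUBIC))
z=np.load('scene.npz');cv2.imwrite('pics/d.png',cv2.resize(z['p'][155:285,280:430,::-1],None,fx=4.5,fy=4.5,interpolation=cv2.INTER_CUBIC))
c=eyes.camera_params('wrist');s=sense();R=np.array(c['R']);t=np.array(c['t']);C=-R.T@t
print('cam in tool',s['orientation'].T@(C-s['ee_pos']),(s['orientation'].T@R.T).round(2).tolist(),c['fovy'])
E
```

```text
scene 0.005 3296 [[0.349, -0.231, 0.006], [0.469, -0.049, 0.01], [0.667, 0.224, 0.018]]
scene 0.115 1962 [[0.538, -0.068, 0.117], [0.582, 0.014, 0.127], [0.666, 0.111, 0.137]]
scene 0.145 270 [[0.541, -0.168, 0.146], [0.57, 0.036, 0.159], [0.62, 0.067, 0.174]]
top 0.005 2559 [[0.34, -0.234, 0.005], [0.452, 0.015, 0.01], [0.693, 0.225, 0.018]]
top 0.115 1567 [[0.54, -0.059, 0.118], [0.587, 0.028, 0.129], [0.667, 0.113, 0.137]]
top 0.145 117 [[0.542, -0.167, 0.146], [0.574, -0.016, 0.165], [0.623, 0.07, 0.177]]
cam in tool [ 0.07749546 -0.00026832 -0.14103125] [[-0.0, -0.96, -0.28], [1.0, -0.0, 0.0], [-0.0, -0.28, 0.96]] 59.879170548496646
```

View pics/d.png

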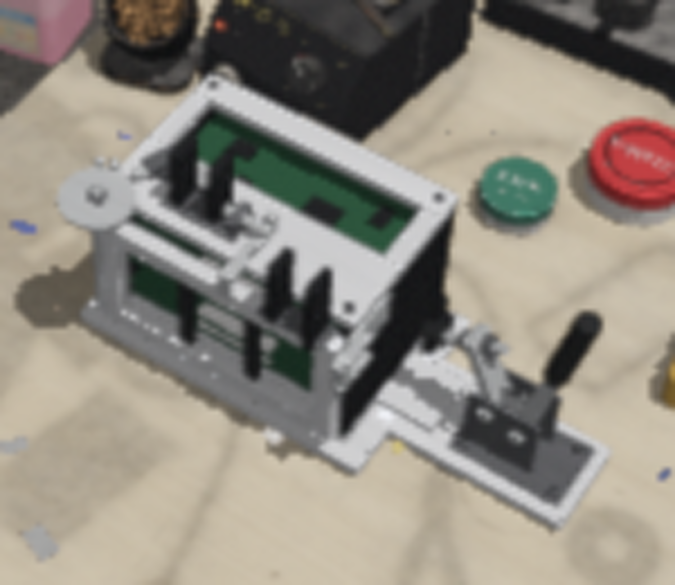

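The crop shows the roof catch tabs at crop (185,180) and (215,190), the gate catch tabs at (280,285) and (315,305), the hinge disc at (95,195), and the clamp handle leaning right at (575,345). I'm moving the wrist camera over the magazine for a close measurement.

```bash
python3 -m handwheel '0.3 -30 -25 -12 0 0 0;0.3 -32 -26 -5 0 0 0;0.3 -32 -26 -5 0 0 0;0.3 -32 -26 -5 0 0 0;0.3 -32 -26 -5 0 0 0;0.3 -32 -26 -5 0 0 0;0.3 -32 -26 -5 0 0 0;0.3 -32 -26 -5 0 0 0;0.3 -32 -26 -5 0 0 0'
python3 -m handwheel '0.3 -32 -26 -5 0 0 0;0.3 -32 -26 -5 0 0 0;0.3 -32 -26 -5 0 0 0;0.3 -32 -26 -5 0 0 0;0.3 -32 -26 -5 0 0 0;0.3 -32 -26 -5 0 0 0;0.3 -32 -26 -5 0 0 -0.12;0.3 -32 -26 -5 0 0 -0.12;0 0 0 0 0 0 0;0 0 0 0 0 0 0'
python3 - <<'E'
from h import *
s=sense();c=eyes.camera_params('wrist');p,d=eyes.capture('wrist');print(s['time_s'],s['ee_pos'],s['force'])
np.savez('w1.npz',p=p,d=d,**{k:np.array(v) for k,v in c.items()})
W=cloud(d,c)
for t in('clamp_grip','roof_catch_grip','gate_catch_grip','clamp_pad','magazine'):
    for r in nets.regions_of('wrist',t)[:2]:
        q=W[r['pixels']&(d>0)];print(t,round(float(r['conf']),2),np.round(r['centre']),len(q),np.percentile(q,[2,50,98],axis=0).round(3).tolist())
cv2.imwrite('pics/e.png',p[...,::-1])
E
```

```text
time_s: 1.45
ee_pos: [0.354, 0.2379, 0.2963]
orientation: [[-0.971, 0.238, 0.001], [0.238, 0.971, 0.0], [-0.001, 0.001, -1.0]]
force: [0.8, 0.3, -0.5]
opening: 0.0374
grasp_force: 0.0
time_s: 2.28
ee_pos: [0.5571, -0.0221, 0.3348]
orientation: [[-1.0, 0.005, -0.001], [0.005, 1.0, 0.0], [0.001, 0.0, -1.0]]
force: [-0.3, 0.7, -0.1]
opening: 0.0184
grasp_force: 0.0
2.2833 [ 0.55708067 -0.02211375  0.33475408] [-0.29772873  0.6830982  -0.07225771]
clamp_grip 0.72 [195. 225.] 820 [[0.613, -0.169, 0.049], [0.617, -0.154, 0.122], [0.627, -0.135, 0.153]]
roof_catch_grip 0.9 [368. 198.] 19479 [[0.54, -0.076, 0.018], [0.585, 0.035, 0.127], [0.667, 0.115, 0.171]]
gate_catch_grip 0.85 [374. 165.] 5324 [[0.534, -0.053, 0.017], [0.551, 0.045, 0.12], [0.576, 0.122, 0.164]]
clamp_pad 0.64 [269. 214.] 160 [[0.612, -0.094, 0.073], [0.617, -0.082, 0.081], [0.625, -0.074, 0.085]]
clamp_pad 0.16 [296. 171.] 308 [[0.544, -0.06, 0.114], [0.551, -0.042, 0.163], [0.562, -0.038, 0.165]]
magazine 0.94 [369. 199.] 19345 [[0.54, -0.072, 0.018], [0.585, 0.035, 0.127], [0.667, 0.114, 0.17]]
magazine 0.24 [512.  56.] 8074 [[0.376, 0.186, 0.006], [0.44, 0.224, 0.011], [0.513, 0.265, 0.012]]
```

View pics/e.png

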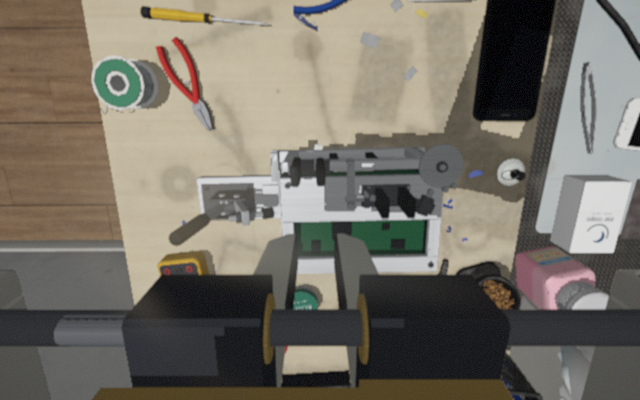

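The wrist view looks along -x at the top. The gate catch tabs are at (295,170) and (318,170), the roof catch tabs at (382,203) and (408,203), the hinge disc at (442,165), and the clamp grip at (190,228). Next I fit the dock pose from the depth.

```bash
python3 - <<'E'
from h import *
z=np.load('w1.npz');d=z['d'];c={k:z[k] for k in('fovy','cx','cy','R','t')};W=cloud(d,c)
def comp(lo,hi,box):
    m=(d>0)&(W[...,2]>lo)&(W[...,2]<hi)&(W[...,0]>box[0])&(W[...,0]<box[1])&(W[...,1]>box[2])&(W[...,1]<box[3])
    n,l,st,_=cv2.connectedComponentsWithStats(m.astype('uint8'))
    for i in range(1,n):
        if st[i,4]>25:
            q=W[l==i];r=cv2.minAreaRect((q[:,:2]*1000).astype('float32'))
            print(st[i].tolist(),np.percentile(q,[2,98],axis=0).round(3).tolist(),np.round(r[0],1),np.round(r[1],1),round(r[2],1))
print('tabs');comp(.15,.2,(.5,.63,-.09,.12))
print('roof');comp(.121,.134,(.53,.70,-.1,.135))
print('plate');comp(.008,.02,(.5,.68,-.24,-.05))
print('handle');comp(.07,.19,(.59,.65,-.22,-.11))
E
```

```text
tabs
[316, 163, 10, 24, 212] [[0.543, -0.022, 0.152], [0.562, -0.014, 0.165]] [552.6 -17.7] [ 8.5 19.8] 89.8
[290, 164, 10, 24, 219] [[0.544, -0.046, 0.153], [0.562, -0.038, 0.165]] [553.4 -42.1] [20.2  8.7] 0.0
[401, 191, 15, 28, 338] [[0.571, 0.061, 0.152], [0.591, 0.069, 0.175]] [581.1  64.7] [19.7  8.6] 3.9
[377, 192, 13, 27, 303] [[0.572, 0.037, 0.151], [0.59, 0.045, 0.175]] [581.5  41.2] [19.8  8.4] 0.7
roof
[270, 146, 194, 127, 8718] [[0.536, -0.062, 0.122], [0.667, 0.118, 0.134]] [602.3  29.6] [141.2 195.9] 1.3
[297, 256, 38, 18, 617] [[0.655, -0.042, 0.122], [0.672, -0.004, 0.129]] [663.9 -23.1] [18.8 41.3] 0.5
plate
[194, 111, 18, 20, 187] [[0.501, -0.18, 0.008], [0.524, -0.161, 0.011]] [ 512.  -168.7] [29.1 16.5] 20.2
[280, 151, 8, 12, 64] [[0.554, -0.07, 0.01], [0.568, -0.061, 0.014]] [561.2 -65.5] [ 9.7 15.1] 88.5
[197, 176, 86, 60, 2075] [[0.589, -0.184, 0.01], [0.646, -0.073, 0.019]] [ 632.4 -128.6] [ 87.3 115.4] 0.8
handle
[229, 205, 15, 19, 134] [[0.61, -0.123, 0.071], [0.625, -0.11, 0.097]] [ 618.9 -117.1] [17.  13.9] 0.8
[168, 209, 50, 37, 738] [[0.613, -0.17, 0.073], [0.626, -0.145, 0.153]] [ 620.  -158.4] [28.6 15.5] 86.6
```

Fit: dock yaw about +1.3°, hinge at (0.550,0.104), dock origin at (0.617,0.0265), clamp pivot at (0.621,-0.1435), and handle angle about 0.28. Now the closed fingertips go to the inner side of the handle.

```bash
python3 -m handwheel '0 -16 -27.5 0 0 0 -0.007;0 -16 -27.5 0 0 0 -0.007;0 -16 -27.5 0 0 0 -0.007;0 -15.6 -27.5 0 0 0 -0.007;0 0 0 38 0 0 0;0 0 0 38 0 0 0;0 0 0 38 0 0 0;0 0 0 38 0 0 0;0 0 0 38 0 0 0;0 0 0 1 0 0 0'
python3 - <<'E'
from h import *
s=sense();c=eyes.camera_params('wrist');p,d=eyes.capture('wrist')
cv2.imwrite('pics/f.png',p[100:,50:450,::-1])
print(s['ee_pos'],s['force'])
E
```

```text
time_s: 3.42
ee_pos: [0.6159, -0.1268, 0.1371]
orientation: [[-1.0, -0.028, -0.013], [-0.028, 1.0, 0.005], [0.013, 0.005, -1.0]]
force: [-1.3, 0.8, -0.1]
opening: 0.0006
grasp_force: 0.0
[ 0.61590995 -0.12677162  0.13706111] [-1.29363858  0.78033497 -0.08502802]
```

View pics/f.png

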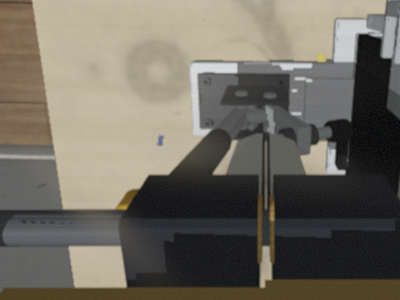

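The fingertips stand at crop (265,120), just right of the black handle, clear of the clamp arm. Now I push the handle.

```bash
python3 -m handwheel '0 0 0 0 0 0 0;0 0 0 0 0 0 0'; python3 -m handwheel '0 0 -6 -1 0 0 0;0 0 -6 0 0 0 0;0 0 -8 2 0 0 0;0 0 -8 3 0 0 0;0 0 -8 3 0 0 0;0 0 0 0 0 0 0'
```

```text
time_s: 3.63
ee_pos: [0.6225, -0.1298, 0.148]
orientation: [[-1.0, -0.028, 0.005], [-0.028, 1.0, -0.002], [-0.005, -0.002, -1.0]]
force: [0.1, 0.5, 0.6]
opening: 0.0004
grasp_force: 0.0
time_s: 4.13
ee_pos: [0.6213, -0.1678, 0.1369]
orientation: [[-1.0, -0.025, -0.001], [-0.025, 1.0, -0.001], [0.001, -0.001, -1.0]]
force: [-0.9, 0.4, -0.1]
opening: 0.0002
grasp_force: 0.0
```

```bash
python3 -m handwheel '0 0 -7 4 0 0 0;0 0 -7 5 0 0 0;0 0 -6 6 0 0 0;0 0 -6 6 0 0 0;0 0 -5 6 0 0 0;0 0 0 0 0 0 0'; python3 -m handwheel '0 0 -5 6 0 0 0;0 0 -5 6 0 0 0;0 0 -4 6 0 0 0;0 0 -3 6 0 0 0;0 0 0 6 0 0 0;0 0 0 2 0 0 0;0 0 0 0 0 0 0;0 0 0 0 0 0 0'
```

```text
time_s: 4.63
ee_pos: [0.6217, -0.1974, 0.1086]
orientation: [[-1.0, -0.026, -0.002], [-0.026, 1.0, 0.001], [0.002, 0.001, -1.0]]
force: [0.4, 0.0, 1.2]
opening: 0.0006
grasp_force: 0.0
time_s: 5.3
ee_pos: [0.6233, -0.2147, 0.0808]
orientation: [[-1.0, -0.027, 0.001], [-0.027, 1.0, -0.003], [-0.001, -0.003, -1.0]]
force: [-3.7, 0.6, 13.8]
opening: 0.0005
grasp_force: 6.8
```

Handle is at its stop (tip z 0.056, 14 N). Lifting and moving above the roof catch.

```bash
python3 -m handwheel '0 0 0 -36 0 0 0;0 0 0 -36 0 0 0;0 0 0 -36 0 0 0;0.3 0 0 -36 0 0 0;0.6 0 0 -36 0 0 0;0.6 5 39 0 0 0 0;0.6 5 39 0 0 0 0;0.6 5 39 0 0 0 0;0.6 5 39 0 0 0 0'; python3 -m handwheel '0.6 5 39 0 0 0 0;0.6 5 39 0 0 0 0;0.6 5 40 0 0 0 0;0.6 0 0 0 0 0 0;0.6 0 0 0 0 0 0;0.6 0 0 0 0 0 0'
cat > tabs.py <<'E'
from h import *
import sys
def look(boxes,save=None):
    s=sense();c=eyes.camera_params('wrist');p,d=eyes.capture('wrist');W=cloud(d,c)
    print('tcp',s['ee_pos'].round(4),'op',round(s['opening'],4),'F',s['force'].round(1))
    if save: cv2.imwrite(save,p[...,::-1])
    for b in boxes:
        m=(d>0)
        for k in range(3): m&=(W[...,k]>b[2*k])&(W[...,k]<b[2*k+1])
        n,l,st,_=cv2.connectedComponentsWithStats(m.astype('uint8'))
        for i in range(1,n):
            if st[i,4]>40:
                q=W[l==i];r=cv2.minAreaRect((q[:,:2]*1000).astype('float32'));print(st[i].tolist(),np.round(r[0],1),np.round(r[1],1),round(r[2],1),np.percentile(q[:,2],[2,98]).round(3))
    return p,d,W
E
python3 -c "
from tabs import *
look([(.5,.63,-.09,.12,.15,.19),(.59,.65,-.3,-.13,.035,.19)],'pics/g.png')"
```

```text
time_s: 6.05
ee_pos: [0.5984, -0.0574, 0.2584]
orientation: [[-1.0, -0.026, 0.001], [-0.026, 1.0, -0.001], [-0.001, -0.001, -1.0]]
force: [0.7, -0.6, 0.8]
opening: 0.0356
grasp_force: 0.0
time_s: 6.55
ee_pos: [0.5808, 0.059, 0.2584]
orientation: [[-1.0, -0.028, 0.0], [-0.028, 1.0, -0.001], [-0.0, -0.001, -1.0]]
force: [-0.2, -0.4, 0.6]
opening: 0.0558
grasp_force: 0.0
tcp [0.5808 0.059  0.2584] op 0.0558 F [-0.2 -0.4  0.6]
[165, 147, 21, 32, 519] [553.3 -41.3] [20.   8.7] 1.5 [0.151 0.165]
[200, 148, 18, 31, 469] [552.7 -17.5] [20.1  9.1] 2.6 [0.152 0.165]
[285, 189, 14, 36, 455] [581.6  41.4] [20.3  9.1] 1.0 [0.152 0.175]
[319, 189, 14, 36, 446] [581.   65.4] [19.9  9. ] 0.8 [0.152 0.175]
[13, 186, 128, 33, 1953] [ 621.2 -191.8] [ 30.  124.3] 2.6 [0.041 0.06 ]
```

View pics/g.png

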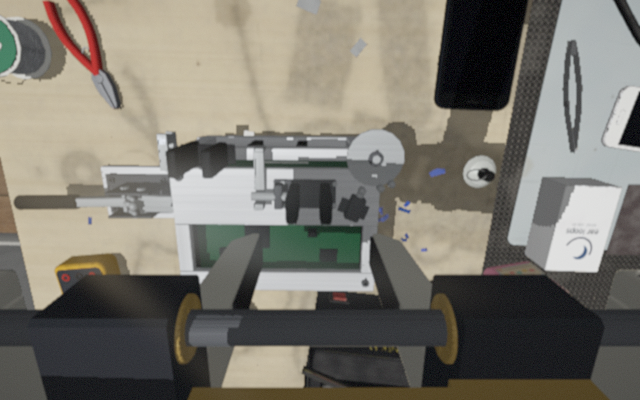

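The handle lies level at (45,203) and stays over centre. The roof tabs at (295,200) and (325,200) are as expected. I'll check the height of the dark knob at (352,207) before the fingers come down.

```bash
python3 -c "
from tabs import *
p,d,W=look([(.56,.62,.072,.13,.131,.25)])
q=W[195:222,336:370].reshape(-1,3);print(np.percentile(q,[2,50,98],axis=0).round(3))"
```

```text
tcp [0.5809 0.0583 0.2584] op 0.056 F [-0.6 -0.9 -0.2]
[350, 169, 51, 24, 679] [568.4 104. ] [16.7 39.6] 0.2 [0.131 0.139]
[333, 180, 5, 29, 74] [580.9  73.3] [23.6  3.3] 2.5 [0.131 0.133]
[338, 187, 30, 36, 581] [588.8  87.5] [27.7 23.6] 8.7 [0.131 0.14 ]
[369, 234, 36, 45, 514] [577.7  88.8] [10.6 22.2] 52.0 [0.234 0.25 ]
[[0.581 0.075 0.127]
 [0.591 0.087 0.132]
 [0.605 0.102 0.14 ]]
```

```bash
python3 -m handwheel '0.6 0 0.5 30 0 0 0;0.6 0 0 30 0 0 0;0.6 0 0 22 0 0 0;0.6 0 0 0 0 0 0;0.6 0 0 0 0 0 0' 15;  python3 -m handwheel '0 0 0 0 0 0 0;0 0 0 0 0 0 0;0 0 0 0 0 0 0;0 0 0 0 0 0 0;0 0 0 0 0 0 0;0 0 0 0 0 0 0' 15
```

```text
time_s: 7.07
ee_pos: [0.5802, 0.0584, 0.1757]
orientation: [[-1.0, -0.025, -0.003], [-0.025, 1.0, 0.0], [0.003, 0.0, -1.0]]
force: [0.3, -0.8, 1.5]
opening: 0.056
grasp_force: 0.0
time_s: 7.57
ee_pos: [0.5815, 0.0596, 0.1778]
orientation: [[-1.0, -0.027, 0.003], [-0.027, 1.0, -0.0], [-0.003, -0.001, -1.0]]
force: [-0.3, 9.3, 9.4]
opening: 0.0204
grasp_force: 7.9
```

```bash
python3 -m handwheel '0 0 0 0 0 0 0;0 0 0 0 0 0 0;0 0 0 0 0 0 0;0 0 0 0 0 0 0' 25;
```

```text
time_s: 7.9
ee_pos: [0.5815, 0.061, 0.1778]
orientation: [[-1.0, -0.027, 0.003], [-0.027, 1.0, 0.002], [-0.003, 0.001, -1.0]]
force: [2.2, 2.0, 5.6]
opening: 0.0177
grasp_force: 25.0
```

Roof catch is fully squeezed. Releasing and moving over the gate catch.

```bash
python3 -m handwheel '0.56 0 -1 0 0 0 0;0.56 0 0 0 0 0 0;0.56 0 0 0 0 0 0;0.56 0 0 0 0 0 0;0.56 0 0 0 0 0 0;0.56 0 0 -25 0 0 0;0.56 0 0 -30 0 0 0;0.56 15 -41 0 0 0 0;0.56 15 -41 0 0 0 0;0.56 0 -2 0 0 0 0'; python3 -m handwheel '0.56 0 0 0 0 0 0;0.56 0 0 0 0 0 0'
python3 -c "
from tabs import *
p,d,W=look([(.5,.63,-.09,.12,.15,.19),(.535,.58,-.005,.03,.129,.2)])"
```

```text
time_s: 8.73
ee_pos: [0.5527, -0.0271, 0.232]
orientation: [[-1.0, -0.024, -0.001], [-0.024, 1.0, -0.003], [0.001, -0.003, -1.0]]
force: [-0.6, -0.0, 0.0]
opening: 0.0522
grasp_force: 0.0
time_s: 8.9
ee_pos: [0.5541, -0.022, 0.2315]
orientation: [[-1.0, -0.026, -0.0], [-0.026, 1.0, 0.001], [0.0, 0.001, -1.0]]
force: [-0.7, 0.6, -0.3]
opening: 0.0521
grasp_force: 0.0
tcp [ 0.5541 -0.022   0.2315] op 0.0521 F [-0.7  0.6 -0.3]
[279, 197, 15, 35, 458] [553.  -41.8] [20.   8.6] 0.0 [0.152 0.165]
[316, 197, 14, 35, 452] [552.6 -17.9] [19.7  8.5] 1.5 [0.152 0.165]
[418, 239, 42, 37, 1278] [580.9  59.2] [20.3 19.6] 2.4 [0.151 0.175]
[357, 193, 14, 46, 502] [562.6  13.4] [34.7  9.3] 1.4 [0.13  0.134]
[377, 224, 11, 14, 107] [573.1  27.1] [7.3 6.1] 5.1 [0.129 0.142]
```

The roof tab has stayed squeezed, since the two tabs are now merged at 20 mm. Descending on the gate catch and squeezing.

```bash
python3 -m handwheel '0.56 0.5 -1.5 22 0 0 0;0.56 0 0 22 0 0 0;0.56 0 0 21 0 0 0;0.56 0 0 0 0 0 0;0.56 0 0 0 0 0 0' 30;  python3 -m handwheel '0 0 0 0 0 0 0;0 0 0 0 0 0 0;0 0 0 0 0 0 0;0 0 0 0 0 0 0;0 0 0 0 0 0 0;0 0 0 0 0 0 0;0 0 0 0 0 0 0;0 0 0 0 0 0 0' 30
```

```text
time_s: 9.37
ee_pos: [0.5531, -0.0222, 0.1657]
orientation: [[-1.0, -0.029, -0.003], [-0.029, 1.0, 0.001], [0.003, 0.001, -1.0]]
force: [0.4, 0.2, -0.8]
opening: 0.0522
grasp_force: 0.0
time_s: 10.03
ee_pos: [0.5547, -0.0237, 0.168]
orientation: [[-1.0, -0.027, 0.003], [-0.027, 1.0, -0.001], [-0.003, -0.001, -1.0]]
force: [0.4, 0.2, 6.3]
opening: 0.0194
grasp_force: 30.0
```

```bash
python3 -m handwheel '0 7.7 0.2 0 0 0 0.06;0 7.7 0.2 0 0 0 0.06;0 7.7 0.2 0 0 0 0.06;0 7.7 0.2 0 0 0 0.06;0 0 0 0 0 0 0' 30; python3 -m handwheel '0 7.7 0.2 0 0 0 0.06;0 7.7 0.2 0 0 0 0.06;0 7.7 0.2 0 0 0 0.06;0 7.7 0.2 0 0 0 0.06;0 7.7 0.2 0 0 0 0.06;0 7.7 0.2 0 0 0 0.06;0 0 0 0 0 0 0' 30
```

```text
time_s: 10.45
ee_pos: [0.5233, -0.0211, 0.1681]
orientation: [[-0.977, 0.214, 0.003], [0.214, 0.977, -0.001], [-0.003, -0.001, -1.0]]
force: [1.5, -1.3, 2.6]
opening: 0.0192
grasp_force: 30.0
time_s: 11.03
ee_pos: [0.4807, -0.0037, 0.1678]
orientation: [[-0.839, 0.544, 0.002], [0.544, 0.839, -0.002], [-0.003, -0.0, -1.0]]
force: [0.6, -2.8, 6.5]
opening: 0.0193
grasp_force: 30.0
```

```bash
python3 -m handwheel '0 7.7 0.2 0 0 0 0.06;0 7.7 0.2 0 0 0 0.06;0 7.7 0.2 0 0 0 0.06;0 7.7 0.2 0 0 0 0.06;0 7.7 0.2 0 0 0 0.06;0 7.7 0.2 0 0 0 0.06;0 7.7 0.2 0 0 0 0.06;0 0 0 0 0 0 0' 30; python3 -m handwheel '0 7.7 0.2 0 0 0 0.06;0 7.7 0.2 0 0 0 0.06;0 7.7 0.2 0 0 0 0.06;0 7.7 0.2 0 0 0 0.06;0 7.7 0.2 0 0 0 0.06;0 7.7 0.2 0 0 0 0.06;0 7.7 0.2 0 0 0 0.06;0 0 0 0 0 0 0;0 0 0 0 0 0 0' 30
python3 -c "
from tabs import *
p,d,W=look([(.55,.63,.02,.12,.15,.19)],'pics/h.png')
p,d=eyes.capture('scene');W=cloud(d,eyes.camera_params('scene'))
q=W[(d>0)&(abs(W[...,0]-.621)<.03)&(W[...,1]<-.14)&(W[...,1]>-.3)&(W[...,2]>.035)];print(np.percentile(q,[1,50,99],axis=0).round(3))
cv2.imwrite('pics/i.png',cv2.resize(p[130:330,230:480,::-1],None,fx=3,fy=3))"
```

```text
time_s: 11.7
ee_pos: [0.442, 0.0343, 0.1674]
orientation: [[-0.545, 0.838, 0.0], [0.838, 0.545, -0.001], [-0.001, -0.0, -1.0]]
force: [-1.8, -3.0, 7.9]
opening: 0.0193
grasp_force: 30.0
time_s: 12.45
ee_pos: [0.4229, 0.0835, 0.1672]
orientation: [[-0.16, 0.987, -0.0], [0.987, 0.16, -0.002], [-0.002, -0.0, -1.0]]
force: [-0.1, -4.6, 6.1]
opening: 0.0193
grasp_force: 30.0
tcp [0.4229 0.0835 0.1672] op 0.0193 F [-0.1 -4.6  6.1]
[572, 347, 23, 20, 251] [571.2  55.1] [9.  4.5] 70.4 [0.151 0.162]
[[ 0.601 -0.254  0.037]
 [ 0.615 -0.191  0.051]
 [ 0.631 -0.141  0.059]]
```

View pics/h.png

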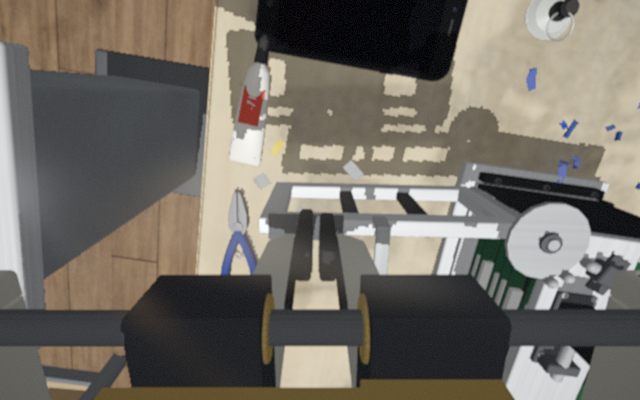

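View pics/i.png

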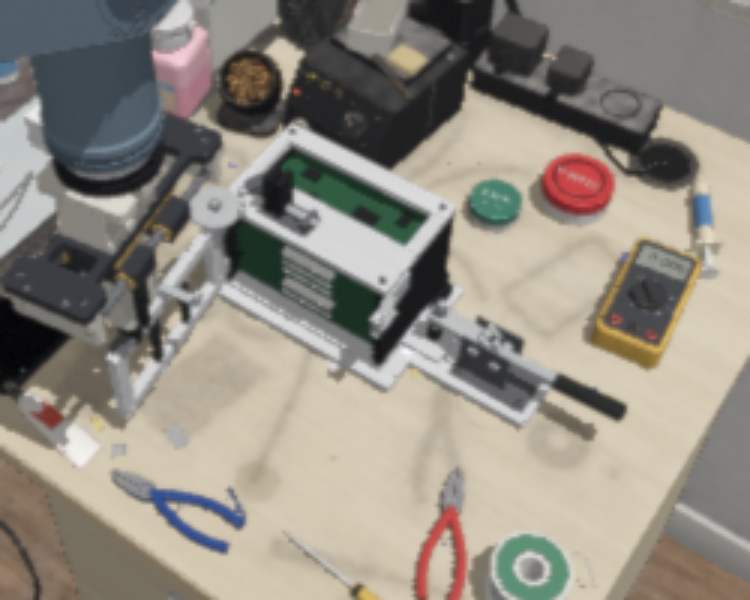

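The pictures show the gate swung out and pointing forward (about 1.43 rad), with its catch squeezed between the fingers. The handle is level at crop (590,395), the magazine is seated, and the bystanders look untouched. One settling check, then I hand in.

```bash
python3 -m handwheel '0 0 0 0 0 0 0;0 0 0 0 0 0 0;0 0 0 0 0 0 0;0 0 0 0 0 0 0' 30 && python3 -c "
from workcell import close_job
print(close_job())"
```

```text
time_s: 12.88
ee_pos: [0.423, 0.0831, 0.1672]
orientation: [[-0.16, 0.987, -0.0], [0.987, 0.16, -0.001], [-0.001, -0.001, -1.0]]
force: [-1.5, -5.6, 6.5]
opening: 0.0194
grasp_force: 30.0
the job is handed in; nothing more can be done
None
```

I handed the job in at about 12.9 s: the clamp is thrown over centre, the roof catch is squeezed and stayed drawn, and the gate is held at about 1.43 rad by its squeezed catch. The last pictures showed the magazine still seated and the bystanders in view looking undisturbed.

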